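# Switch the vial sorter to its other chute and release the vials

### The job

The white seesaw gate of the vial sorter leans to one of its two chutes. With closed fingertips, press down the black pad on its raised end so that it rocks over to the other chute and stays there, and then push the red shutter tab fully to the left so that both vials in the hopper run down that other chute. Do not pinch or lift anything, do not touch the vials, and leave the cup, canister and cartridge near the sorter where they are.

Things in the scene. Friction and masses are not known exactly. Their poses are not given: they have to be found in the camera images.
- sorter: The fixed vial sorter: grey base plate 105 x 440 x 8 mm, origin at the centre of its underside on the worktop; x points away from the robot, y to the left along its length, z up. A white trough-like seesaw gate rocks in its middle, under a hopper that holds two vials. Behind them (x 31 to 36 mm) a back plate 90 mm wide, 162 mm high; behind it a brass weight on the gate's mast.
- hopper (a point): Centre of the hopper's open top, 165 mm above the worktop. The hopper is 27 mm wide (sorter y) and reaches from 27 mm in front to 31 mm behind this point; clear front wall.
- chute_left (a point): Middle of the floor of the blue chute at the sorter's left end (y +100 to +208 mm), closed at its outer end so that vials stop there.
- chute_right (a point): Middle of the floor of the orange chute at the sorter's right end (y -100 to -208 mm), likewise.
- gate (a joint): Tilt of the white seesaw gate (220 mm long) about its pivot along the sorter's x, 80 mm above the worktop. +0.3 (stop): left end fully down, feeds the left, blue chute; -0.3 (stop): right end down, feeds the right, orange chute. Weighted above the pivot: it stays on either side; about 0.4 N on the raised pad starts it over, and past level it falls on by itself.
- pad_left (a point): Centre of the upper face of the black ribbed press pad at the gate's left end, 40 mm (sorter x) by 34 mm (sorter y), 6 mm thick, in front of the trough wall, nothing above it. Its axes tilt with the gate. About 118 mm above the worktop when raised, 65 mm when fully down.
- pad_right (a point): The same for the black press pad at the gate's right end.
- shutter (a joint): Slide of the shutter under the hopper along the sorter's +y (to the left): 0 closed, 0.028 m fully open. It stays where it is left; it takes about 1 N to move.
- tab (a point): Middle of the upper edge of the red shutter tab, an upright plate 5 mm thick (sorter y), 32 mm deep (sorter x), 36 mm high, in front of the hopper. This edge is 155 mm above the worktop. Pushing on its right-hand face towards the sorter's +y opens the shutter. Below it, from 119 mm downward, is free air down to the base plate.
- vial_1_mid (a point): Middle of a capped glass vial with tan contents, 16 mm diameter, 44 mm long, lying along the sorter's x axis in the hopper on the shutter (the lower one).
- vial_2_mid (a point): Middle of the second, identical vial, lying on the first.
- vial_1: The lower vial; origin at the middle of its bottom end, z along its length.
- vial_2: The upper vial; origin as for vial_1.
- cup: Bystander: specimen cup with red lid, 62 mm diameter, 69 mm high, standing beyond the sorter's left end; origin at the centre of its underside.
- canister: Bystander: white strip canister with green cap, 42 x 37 x 113 mm, standing beyond the sorter's right end; origin at the centre of its underside.
- cartridge: Bystander: flat white test cartridge, 44 x 62 x 10 mm, lying on the worktop in front of the sorter; origin at the centre of its underside.

How it is judged (in metres and radians):
On the way, in this order (a step that is already met when the one before it is completed fails the run):
1. the gate has been rocked over to the other chute while the shutter is still closed and both vials are in the hopper (distance of pad_left from where it was at the start of the episode above 0.0285 m and (value of joint gate above 0.25 rad or value of joint gate below -0.25 rad) and value of joint shutter below 0.006 m and z of each of vial_1_mid, vial_2_mid in the frame of sorter above 0.119 m), for 0.2 s.
2. the shutter has been pushed open (value of joint shutter above 0.023 m), for 0.1 s.
At the end, for the whole second after the job is handed in: The gate rests on the side opposite to where it began (beyond 0.25 rad), the shutter is open by more than 23 mm, and both vials lie at rest in the chute on that side (more than 105 mm from the sorter's middle along its length, less than 60 mm high, between the chute walls) (distance of pad_left from where it was at the start of the episode above 0.0285 m and value of joint shutter above 0.023 m and ((value of joint gate above 0.25 rad and y of each of vial_1_mid, vial_2_mid in the frame of sorter above 0.105 m and z of vial_1_mid in the frame of sorter between 0.01 and 0.06 m and x of vial_1_mid in the frame of sorter between -0.03 and 0.03 m and linear speed of each of vial_1, vial_2 below 0.03 m/s and z of vial_2_mid in the frame of sorter between 0.01 and 0.06 m and x of vial_2_mid in the frame of sorter between -0.03 and 0.03 m) or (value of joint gate below -0.25 rad and y of each of vial_1_mid, vial_2_mid in the frame of sorter below -0.105 m and z of vial_1_mid in the frame of sorter between 0.01 and 0.06 m and x of vial_1_mid in the frame of sorter between -0.03 and 0.03 m and linear speed of each of vial_1, vial_2 below 0.03 m/s and z of vial_2_mid in the frame of sorter between 0.01 and 0.06 m and x of vial_2_mid in the frame of sorter between -0.03 and 0.03 m))); the robot touches nothing.
It fails at once if a vial is lifted above the hopper (height (world z) of any of vial_1_mid, vial_2_mid above 0.172 m).
It fails at once if a vial is touched by the robot (contact force between any of the arm, the fingers and vial_1 above 0.3 N or contact force between any of the arm, the fingers and vial_2 above 0.3 N).
It fails at once if a vial runs down the chute to which the gate leaned at first, or before the gate was switched (distance of pad_left from where it was at the start of the episode below 0.02 m and not (z of each of vial_1_mid, vial_2_mid in the frame of sorter above 0.119 m)).
It fails at once if the cup, canister or cartridge is moved more than 20 mm or tipped (distance of any of cup, canister, cartridge from where it was at the start of the episode above 0.02 m or angle between any of cup, canister, cartridge's own z axis and vertical above 0.3 rad).
It also fails if it takes over 40 s, if anything falls off the work surface, if the arm or the gripper's body presses on something with over 40 N, if the wrist force passes 120 N, or if a joint passes its speed limit or range.

### The arm

A 6-joint arm with a two-finger parallel gripper is mounted at the origin on a cart in front of the work surface, level with it; the furniture and walls round the work are solid. World frame = base frame: x ahead of the robot, y to its left, z up, the work surface at z = 0. Lengths are in m, angles in degrees, forces in N, time in s.
With the tool pointing down it reaches from about 0.4 to 0.825 m from the base axis. Payload 7 kg.
Tool frame: the origin (TCP) lies midway between the tips of the shut fingers; the grasp point (between the pads) lies 19 mm behind it; z points along the fingers, y is the direction in which the jaws open and shut (so a half turn about z gives the same grasp; the last joint's range is limited). The gripper opens to 88 mm and grips with 3 to 60 N. Pads are 19 mm wide; open, the fingers measure 130 mm over their backs; the gripper's body (78 mm by 193 mm) begins 47 mm behind the grasp point.
Start: joints at [92.367, 20.546, 0.682, 0, -70.136, -16.507], TCP at [0.165, 0.655, 0.227] pointing down, gripper open.
Joint ranges: [-176.03, 176.03], [-82.01, 121.73], [-58.28, 71.71], [-173.87, 95.51], [-174.79, -0.11], [-173.66, 173.66]. Speed limits (degrees/s): [136.94, 136.94, 172.46, 180, 180, 180].

### API

Orientations are given as a 3x3 rotation matrix whose columns are the frame's x, y, z axes.
In Python, from rig import robot gives the robot as it stands. Calls block until the motion is done:
- robot.goto(position, orientation): joint-space move of the TCP to a pose.
- robot.servo_line(position, ori=None, speed=0.15): straight line of the TCP; ori=None keeps the orientation; speed is the mean speed in m/s.
- robot.movej(angles): joint-space move.
- robot.move_gripper(opening): opening from 0.0 (shut) to 1.0 (fully open); the grip force is fixed at half the most; returns when the fingers have stopped.
- robot.dwell(seconds).
- robot.ik(position, orientation): joint angles nearest the present ones, or None.
- robot.grab_frame(name): name is "side" or "top" or "wrist"; returns (picture, depth): 420x560x3 uint8, red, green, blue; 420x560 float32, m along the optical axis (not along the pixel's ray), 0 where there is no reading.
- robot.camera_info(name): a dict with "vfov" (degrees; the focal length in pixels is half the picture's height over the tangent of half this angle, whatever the lens; pixels are square), "cx", "cy" (the principal point, pixels), "k1" (the pictures are not rectified: a ray, as slopes to the right and down, at radius r is drawn at 1 + k1 r^2 times it, then the intrinsics apply), "view" (4x4, takes a point from world to camera coordinates); the wrist camera has in their place "T_tool_cam" (4x4, takes a point from camera to tool coordinates, whose origin is the TCP and whose axes are the flange's). Camera axes: x right, y down, z forward; pixel columns grow to the right and rows downward; lengths in m; the calibration is good to about 2 mm. A picture is of the moment at which its call begins: read the wrist's pose just before it. camera_info takes no time and is no camera call.
A pose or a line that the arm cannot do raises robot.Unreachable and nothing moves.
- robot.job_done(): hands the job in, once; it reports no verdict.
Readings, each from a call of its own:
- robot.read_t(): time.
- robot.read_qpos(): joint angles.
- robot.read_qvel(): joint speeds.
- robot.read_effort(): joint torques, N m.
- robot.read_position(): TCP position.
- robot.read_tcp_rot(): TCP orientation.
- robot.read_force(): force on the tool from outside, world axes, zero at the start.
- robot.read_ft_torque(): the same for the moment, N m.
- robot.read_grip_width(): opening from 0.0 (shut) to 1.0 (fully open).
Only numpy, scipy, OpenCV 4.12 (cv2) and the standard library are available. Lean on these libraries where they do the work, as an engineer would, in place of code of your own. Each camera call takes 0.05 s, during which the arm holds its last target. There are 200 camera calls.

## Working session

There is one attempt and no reset: what is moved stays moved. The work goes in short steps, each a Python script; the robot and the scene stay as the last script left them, time stands still between calls to the robot, and variables do not carry over. Pictures are saved under pics/ and viewed, about 8 in all and at most 12, crops included, and the job is handed in when it is done.

```bash
mkdir -p pics; ls; python3 - <<'E'
from rig import robot
import cv2,numpy as np
for n in ("side","top"):
    p,d=robot.grab_frame(n); cv2.imwrite(f"pics/{n}0.png",p[:,:,::-1]); np.savez(f"{n}0.npz",p=p,d=d)
    print(n,robot.camera_info(n),(d>0).mean())
print(robot.read_t())
E
```

```text
pics
side {'vfov': 51.88467111531611, 'cx': 277.09285732851475, 'cy': 214.9518374470941, 'k1': 0.032498218640898746, 'view': array([[ 0.98964477, -0.14353153,  0.00138915, -0.50774984],
       [-0.04938279, -0.34954779, -0.93561621,  0.14325679],
       [ 0.134776  ,  0.92585908, -0.35301613,  1.16990864],
       [ 0.        ,  0.        ,  0.        ,  1.        ]])} 0.9960331632653061
top {'vfov': 57.98654878615329, 'cx': 274.9773165713693, 'cy': 207.96343920604906, 'k1': 0.025473244379413406, 'view': array([[-0.02142986, -0.9997654 ,  0.00314732,  0.06435964],
       [-0.9768833 ,  0.02026945, -0.21281017,  0.52423074],
       [ 0.21269645, -0.00763505, -0.97708849,  0.86405854],
       [ 0.        ,  0.        ,  0.        ,  1.        ]])} 0.9958971088435374
0.1
```

View pics/side0.png

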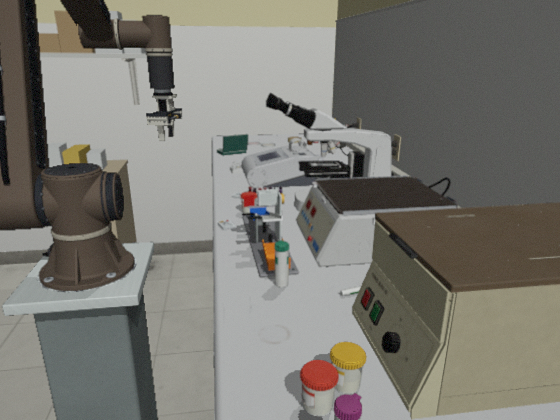

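View pics/top0.png

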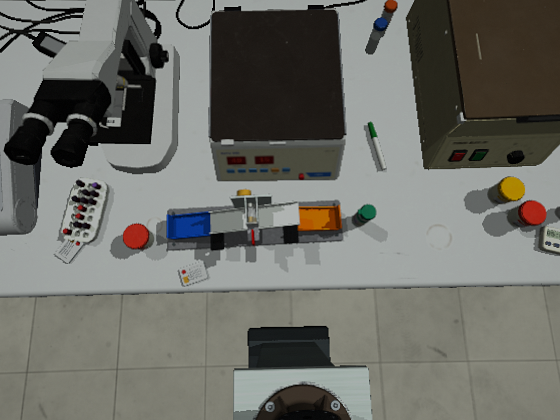

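The top view shows the sorter centred near (253,222), with the blue chute at (188,224) and the orange one at (320,218). The black pads are at (217,241) and (291,234) and the red tab at (253,237). The cup is at (135,236), the canister at (366,214) and the cartridge at (192,273).

```bash
cat > h.py <<'E'
import numpy as np,cv2
from rig import robot
def K(c): 
    f=210/np.tan(np.radians(c["vfov"]/2)); return np.array([[f,0,c["cx"]],[0,f,c["cy"]],[0,0,1.]])
def cloud(c,d,T):  # T cam->world
    v,u=np.mgrid[0:420,0:560]
    s=cv2.undistortPoints(np.stack([u,v],-1).reshape(-1,1,2).astype(float),K(c),np.array([c["k1"],0,0,0.])).reshape(420,560,2)
    P=np.dstack([s*d[...,None],d]); return P@T[:3,:3].T+T[:3,3]
def world(n,d):
    c=robot.camera_info(n); return cloud(c,d,np.linalg.inv(c["view"]))
E
python3 - <<'E'
from h import *
z=np.load("top0.npz");p,d=z["p"],z["d"];W=world("top",d)
h=cv2.cvtColor(p,cv2.COLOR_RGB2HSV);H,S,V=[h[...,i].astype(int) for i in range(3)]
v,u=np.mgrid[0:420,0:560]
def box(a,b,c,e): return (u>=a)&(u<=c)&(v>=b)&(v<=e)
def rep(n,m):
    Q=W[m]; print(n,m.sum(),"px",u[m].mean().round(1),v[m].mean().round(1),"med",np.median(Q,0).round(4),"p5",np.percentile(Q,5,0).round(4),"p95",np.percentile(Q,95,0).round(4))
blue=box(160,195,215,255)&(H>100)&(H<125)&(S>150);rep("blue",blue)
ora=box(290,195,350,245)&(H>5)&(H<22)&(S>150);rep("orange",ora)
red=box(243,222,263,255)&((H<6)|(H>174))&(S>130);rep("tab",red)
rep("padL",box(205,230,228,252)&(V<50));rep("padR",box(280,222,303,247)&(V<50))
rep("padLhi",box(205,230,228,252)&(V<50)&(W[...,2]>.055));rep("padRhi",box(280,222,303,247)&(V<50)&(W[...,2]>.055))
a=W[blue].mean(0);b=W[ora].mean(0);print("axis yaw",np.degrees(np.arctan2(-(a-b)[0],(a-b)[1])),(a+b)/2)
rep("cart",box(178,262,208,288)&(V>190)&(W[...,2]>.006))
cv2.imwrite("pics/crop.png",cv2.resize(p[180:290,110:390,::-1],None,fx=2.8,fy=2.8,interpolation=cv2.INTER_CUBIC))
c,_=robot.grab_frame("wrist"); 
print(robot.read_tcp_rot().round(3),robot.camera_info("wrist"))
E
```

```text
blue 1038 px 188.0 225.2 med [0.492  0.2691 0.0307] p5 [0.4642 0.22   0.0191] p95 [0.5186 0.3134 0.0452]
orange 1021 px 319.4 218.1 med [ 0.5034 -0.0568  0.0299] p5 [ 0.4745 -0.1025  0.0185] p95 [ 0.5304 -0.0089  0.0463]
tab 42 px 252.5 236.8 med [0.4465 0.1041 0.1546] p5 [0.4289 0.1021 0.0081] p95 [0.457  0.1074 0.1569]
padL 328 px 217.4 240.6 med [0.4513 0.191  0.0635] p5 [0.4301 0.1747 0.0068] p95 [0.4683 0.2252 0.0706]
padR 291 px 291.1 234.1 med [0.4539 0.0195 0.1184] p5 [ 0.4352 -0.0088  0.0077] p95 [0.471  0.0367 0.1238]
padLhi 222 px 216.5 241.2 med [0.4462 0.1919 0.0662] p5 [0.4292 0.1774 0.0607] p95 [0.4631 0.2085 0.0711]
padRhi 246 px 290.1 233.9 med [0.4517 0.0216 0.1191] p5 [0.4347 0.0078 0.1148] p95 [0.4691 0.0367 0.124 ]
axis yaw 1.948000249705459 [0.49697741 0.10573847 0.03421239]<stdin>:7: RuntimeWarning: Mean of empty slice.
  ret = ret.dtype.type(ret / rcount)
  return _methods._mean(a, axis=axis, dtype=dtype,
  ret = um.true_divide(
Traceback (most recent call last):
IndexError: index -1 is out of bounds for axis 0 with size 0
```

```bash
python3 - <<'E'
from h import *
z=np.load("top0.npz");p,d=z["p"],z["d"];W=world("top",d)
cv2.imwrite("pics/crop.png",cv2.resize(p[180:290,110:390,::-1],None,fx=2.8,fy=2.8,interpolation=cv2.INTER_CUBIC))
for n,(u,v) in dict(cup=(135,236),can=(366,213),cart=(192,273),eye1=(25,150),eye2=(70,160),micro=(115,120),boxf=(275,145),plate=(252,200),hop=(252,215)).items(): print(n,W[v,u].round(3))
Q=W[100:290,0:250].reshape(-1,3); t=Q[(Q[:,2]>.13)&(Q[:,2]<.6)]; r=np.hypot(t[:,0],t[:,1]); i=np.argsort(r)[:2000:400]; print(t[i].round(3))
# tab top points
m=np.zeros((420,560),bool);m[222:255,243:263]=1
print("tab top",[W[m&(W[...,2]>.147)&(W[...,0]<.462)].__getattribute__(f)(0).round(4) for f in ("min","max","mean")])
R=robot.read_tcp_rot();print(R.round(3));
y=np.radians(1.9);sx=np.array([np.cos(y),np.sin(y),0]);sy=np.array([-np.sin(y),np.cos(y),0])
for s in (1,-1):
  for tl in (0,25,35):
    t=np.radians(tl); zz=-np.cos(t)*np.array([0,0,1])+np.sin(t)*sy; yy=s*sx; A=np.stack([np.cross(yy,zz),yy,zz],1)
    print(s,tl,[robot.ik(q,A) for q in ([.444,.016,.25],[.444,.016,.08])])
E
```

```text
cup [0.462 0.383 0.069]
can [ 0.497 -0.153  0.111]
cart [0.377 0.261 0.006]
eye1 [0.545 0.43  0.41 ]
eye2 [0.537 0.375 0.387]
micro [0.71  0.407 0.165]
boxf [0.653 0.051 0.142]
plate [0.529 0.105 0.128]
hop [0.49  0.104 0.152]
[[0.47  0.111 0.153]
 [0.54  0.357 0.41 ]
 [0.648 0.129 0.136]
 [0.658 0.114 0.152]
 [0.569 0.364 0.405]]
tab top [array([0.3297, 0.0603, 0.1479]), array([0.4592, 0.1066, 0.9556]), array([0.4378, 0.1023, 0.1929])]
[[ 0.97  -0.244 -0.   ]
 [-0.244 -0.97  -0.001]
 [ 0.     0.001 -1.   ]]
1 0 [array([ 27.63942703,  -2.84985225, -24.57650805,   0.        ,
       -68.2733442 , 154.26057297]), array([ 27.63942703,   7.8440846 , -38.7361125 ,   0.        ,
       -43.4198029 , 154.26057297])]
1 25 [None, array([   2.72760256,   13.10016629,  -24.8075325 ,  -30.71301714,
        -55.83044524, -162.46174934])]
1 35 [array([  -5.47949143,    5.28966251,  -11.27563731,  -35.20683495,
        -80.62276938, -164.45723701]), array([  -6.47596406,   17.63127681,  -20.65301342,  -39.24104513,
        -63.77269802, -149.962645  ])]
-1 0 [array([ 27.63942703,  -2.84985225, -24.57650805,   0.        ,
       -68.2733442 , -25.73942703]), array([ 27.63942703,   7.8440846 , -38.7361125 ,   0.        ,
       -43.4198029 , -25.73942703])]
-1 25 [array([  3.71192058,   1.53392208, -14.34490454, -25.94779194,
       -74.8811573 ,   5.23406701]), array([  2.72760256,  13.10016629, -24.8075325 , -30.71301714,
       -55.83044524,  17.53825066])]
-1 35 [array([ -5.47949143,   5.28966251, -11.27563731, -35.20683495,
       -80.62276938,  15.54276299]), array([ -6.47596406,  17.63127681, -20.65301342, -39.24104513,
       -63.77269802,  30.037355  ])]
```

View pics/crop.png

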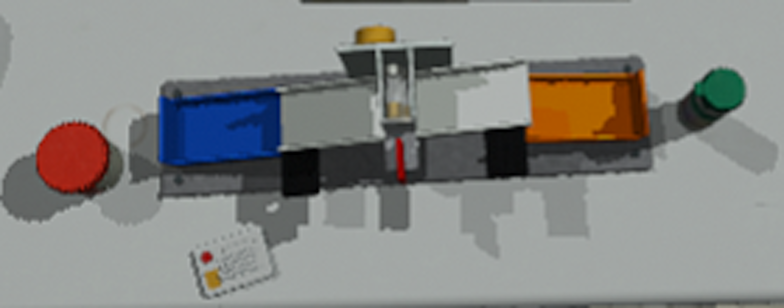

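The raised pad is the right one, at crop (506,152), and the left pad is down. The tab is the red strip at (400,160) in front of the hopper. I'll retract before sweeping so the arm clears the microscope. Then I'll press the right pad with the tool leaned 25° to the right, so the gripper body stays away from the back plate.

```bash
cat >> h.py <<'E'
yw=np.radians(1.9);sx=np.array([np.cos(yw),np.sin(yw),0]);sy=np.array([-np.sin(yw),np.cos(yw),0])
def ori(tl):
    t=np.radians(tl); zz=np.sin(t)*sy-np.cos(t)*np.array([0,0,1]); return np.stack([np.cross(-sx,zz),-sx,zz],1)
E
python3 - <<'E'
from h import *
robot.move_gripper(0.0)
robot.movej([92,-2.85,-24.6,0,-68.3,-16.5])
robot.goto([.444,.018,.22],ori(25))
robot.servo_line([.444,.018,.14],speed=.1)
print(robot.read_t(),robot.read_position(),robot.read_force())
for z in (.13,.12,.11,.1,.09,.08):
    robot.servo_line([.444,.018,z],speed=.06); print(z,robot.read_force().round(2))
robot.servo_line([.444,.018,.2],speed=.15)
robot.dwell(.3)
p,d=robot.grab_frame("top"); W=world("top",d); cv2.imwrite("pics/top1.png",cv2.resize(p[160:290,110:390,::-1],None,fx=2.8,fy=2.8))
m=p.max(2)<50; 
b=np.zeros_like(m); b[230:252,205:228]=1; print("padL",np.median(W[m&b&(W[...,2]>.04)],0))
print(robot.read_t())
E
```

```text
5.2167 [0.4444277  0.01798271 0.14052052] [ 0.31871435 -0.54833504  0.67502665]
0.13 [ 0.37 -0.52  0.61]
0.12 [-0.26  0.84  0.93]
0.11 [-0.11 -0.34  0.39]
0.1 [-0.79  0.55 -0.27]
0.09 [-0.33 -0.13  0.44]
0.08 [ 1.25 -0.94  0.09]
padL [0.44600783 0.18794735 0.11899189]
8.4167
```

View pics/top1.png

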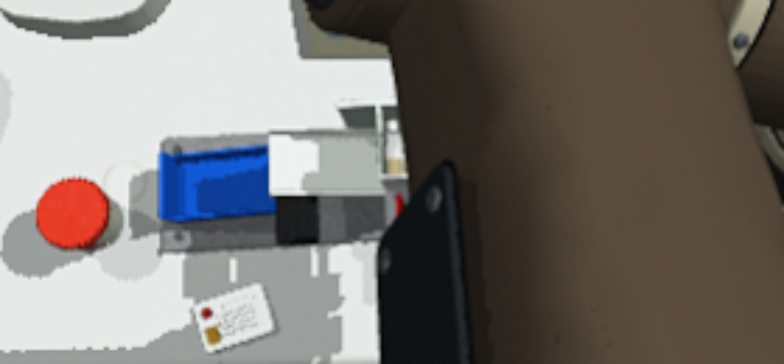

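The gate has rocked over: the left pad is now at z 0.119 in the picture at (297,219), and the vials are still in the hopper. Next is the tab.

```bash
python3 - <<'E'
from h import *
robot.goto([.437,.074,.23],ori(0))
robot.servo_line([.437,.074,.132],speed=.12)
robot.dwell(.2); f0=robot.read_force(); print(robot.read_t(),f0.round(2))
for y in np.arange(.08,.1281,.004):
    robot.servo_line([.437,y,.132],speed=.04); robot.dwell(.1); f=robot.read_force()-f0; q=robot.read_position(); print(y.round(3),q[1].round(4),f.round(2))
    if f[1]<-6: break
robot.servo_line([.437,q[1]-.03,.132],speed=.1)
robot.servo_line([.437,q[1]-.03,.24],speed=.15)
print(robot.read_t())
robot.movej([60,-2.85,-24.6,0,-68.3,-16.5])
p,d=robot.grab_frame("top"); W=world("top",d); cv2.imwrite("pics/top2.png",cv2.resize(p[160:290,110:390,::-1],None,fx=2.8,fy=2.8))
h=cv2.cvtColor(p,cv2.COLOR_RGB2HSV)
m=((h[...,0]<6)|(h[...,0]>174))&(h[...,1]>130)&(W[...,2]>.13)&(W[...,0]<.48)&(W[...,1]<.16)&(W[...,1]>.08)&(W[...,2]<.18);print("tab",np.median(W[m],0),m.sum())
print(robot.read_t(),robot.read_force().round(2))
E
```

```text
10.3083 [-0.64  0.47  0.15]
0.08 0.0802 [ 1.   -0.41 -0.23]
0.084 0.084 [ 1.73 -0.57 -0.05]
0.088 0.0881 [ 1.58 -0.35 -0.06]
0.092 0.0921 [ 1.21 -0.66 -0.41]
0.096 0.0961 [ 1.2  -0.29 -0.23]
0.1 0.1001 [ 1.31 -1.2   0.2 ]
0.104 0.1041 [ 0.31  0.2  -0.24]
0.108 0.1081 [ 0.65 -0.31 -0.3 ]
0.112 0.1121 [ 0.25 -0.41  0.25]
0.116 0.1161 [-0.07  0.32 -2.22]
0.12 0.1174 [  5.64 -12.84   0.55]
15.55
tab [0.44078974 0.13172056 0.15467981] 45
16.3417 [-0.06  0.02 -0.22]
```

View pics/top2.png

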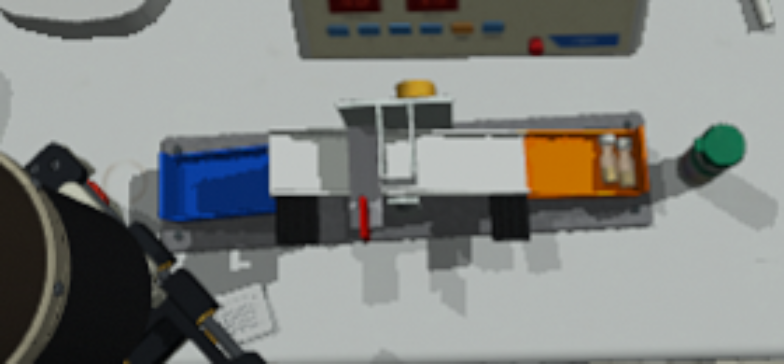

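Both vials lie at the outer end of the orange chute at (610,160) and (627,160). The tab moved 27.6 mm to the left and ended against its stop, and the gate leans right. The arm hangs clear at about z 0.25 and reads no force.

```bash
python3 - <<'E'
from h import *
robot.dwell(.5); p,d=robot.grab_frame("top"); W=world("top",d)
m=(p.max(2)<50)&(W[...,2]>.04); 
for a in ((205,228),(282,303)):
    b=np.zeros_like(m); b[225:252,a[0]:a[1]]=1; print(np.median(W[m&b],0).round(3))
print("vials",W[217,328],W[217,334],robot.read_position(),robot.read_force().round(2))
robot.job_done()
E
```

```text
[0.445 0.188 0.119]
[0.452 0.017 0.066]
vials [ 0.5037665  -0.07690593  0.03898887] [ 0.50414218 -0.09226395  0.03539912] [0.3663815  0.25067671 0.24984675] [-0.06 -0.23 -0.07]
the job is handed in; nothing more can be done
```

The gate is over on the right, both vials are in the orange chute, and the job is handed in. It took about 17 s of the 40 s; no verdict is reported.

- **Gate:** it leaned left at the start, so I pressed the raised right pad with closed, tilted fingertips. The left pad rose from z 0.066 to 0.119 m and the right pad fell from 0.119 to 0.066 m. Both vials were still in the hopper when I looked afterwards.
- **Shutter:** I pushed the red tab to the left until the force rose to about 13 N at its stop. The camera shows it moved about 27.6 mm.
- **Vials:** both lie side by side at the outer end of the orange chute, about 0.18 and 0.20 m from the sorter's middle. I judged them to be at rest from the pictures; I did not measure their speed.
- **Robot:** it was clear of everything, with the tool tip at z 0.25 m and a force reading near zero.
- **Cup, canister and cartridge:** the canister and cartridge look unmoved in the last picture I viewed. The arm hid the cup there; it was in place in the picture before, and the arm only passed well above it. I did not measure any of the three again.

No check failed or disagreed with another.

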